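# Roll down the seal of a self-seal carton and hang up the roller

## Task

Close the packed carton: push its open flap fully down, then take the seam roller by its handle and run it along the red-ribboned seal strip from the red tab end to the other end, both wheels centred on and in line with the strip, with light steady pressure that pushes the sprung wheels part-way in, at about 5 cm a second or slower. Finally hang the roller by its handle on both prongs of the tool hook, without crushing the carton, shoving it out of place or disturbing the other things on the bench.

Things in the scene. Friction and masses are not known exactly. Their poses are not given: they have to be found in the camera images.
- carton: Packed brown shipping carton (0.7-1 kg), loose, 160 (own x) x 240 (own y) x 73 mm with its flap shut. Origin: centre of underside. The outer flap is hinged on the long +x top edge (far from the robot). With the flap shut, the 30 mm wide seal strip with its 6 mm red ribbon lies on top at own x = 0, z = 73 mm, and runs along own y from +120 mm (red thumb tab) to -120 mm.
- carton_flap (a joint): Hinge of the carton's outer flap, rad: 0 = shut flat, positive = raised. Hinge line at carton x = +80, z = 70 mm, along own y; the flap is 100 mm from hinge to free edge, 238 mm long, 3 mm thick. Its stiff crease stays where it is left; about 1 N at the edge moves it.
- flap_edge (a point): Middle of the free edge of the carton's outer flap, on the flap's outer (top) face.
- seal_tab_end (a point): End of the red ribbon on the flap's outer face at the red tab (carton +y end).
- seal_far_end (a point): Other end of the red ribbon (carton -y end).
- seam_roller: Seam roller (0.3 kg) standing on its two wheels. Origin: under its centre at the wheels' undersides (spring out). Black handle bar with orange ends along own y, 116 x 24 x 22 mm, middle 103 mm up; opening under it 90 mm long, from 92 down to 44 mm up (57 at its ends). Grey chassis 130 x 44 mm; wheels 36 mm diameter, 34 wide, at y = +-42 mm, rolling along y.
- roller_grip (a point): Middle of the roller's handle bar; pinch the bar across its 24 mm width (own x) from above here. The handle springs down up to 10 mm on the wheel chassis: 2.4 N to start, 6.4 N fully in.
- roller_sole (a point): Point midway between the wheels' undersides (it moves up to 10 mm towards the handle as the spring is pressed in).
- hook_stand: Grey tool hook fixed to the bench. Origin: on the bench under the prongs' root; foot 130 x 110 mm; post at own x = +28 mm, 157 mm tall. Two steel prongs, 8 mm thick, at own y = +-30 mm stick out level towards own -x (to x = -80 mm), their tops 150 mm above the bench; their red tips at x = -89 mm turn up to 168 mm.
- hook_seat (a point): Point midway between the two prongs, level with their tops, 40 mm out from the origin, where the underside of the handle bar shall rest with the bar across the prongs (along the stand's own y).
- label_roll: White roll of labels standing on end, 95 mm across, 102 mm tall; leave alone. Origin: centre of its underside.
- parts_case: Small blue and clear organiser case, 121 x 169 x 37 mm; leave alone. Origin: centre of its underside.
- stapler: Red and black desk stapler, 32 x 142 x 54 mm; leave alone. Origin: centre of its underside.
- parcel_b: Small closed brown parcel, 103 x 143 x 59 mm; leave alone. Origin: centre of its underside.
- tape_clear: Roll of pale packing tape lying flat, 109 mm across, 48 mm high; leave alone. Origin: centre of its underside.
- tape_measure: Yellow tape measure, 35 x 66 x 64 mm; leave alone. Origin: centre of its underside.
- marker_black: White marker pen with black cap, 135 mm long, 16 mm thick; leave alone. Origin: centre of its underside.

How it is judged:
By the outcome, as a careful person would: the job done as asked, in the order asked, and still so for the second after the job is handed in, with the robot touching nothing.
It also fails if it takes over 72 s, if anything falls off the work surface, if the arm or the gripper's body presses on something with over 40 N, if the wrist force passes 120 N, or if a joint passes its speed limit or range.

## Robot

A 6-joint arm with a two-finger parallel gripper is mounted at the origin on a cart in front of the work surface, level with it; the furniture and walls round the work are solid. World frame = base frame: x ahead of the robot, y to its left, z up, the work surface at z = 0. Lengths are in m, angles in degrees, forces in N, time in s.
With the tool pointing down it reaches from about 0.4 to 0.825 m from the base axis. Payload 7 kg.
Tool frame: the origin (TCP) lies on the centre line of the jaws, within the pads' length; the fingertips stand 19 mm ahead of it and the grasp point (between the pads) is the TCP; z points along the fingers, y is the line along which they close (so a half turn about z gives the same grasp; the last joint's range is limited). The gripper opens to 88 mm and grips with 3 to 60 N. Pads are 19 mm wide; open, the fingers measure 130 mm over their backs; the gripper's body (78 mm by 193 mm) begins 47 mm behind the grasp point.
Start: joints at [84.803, 20.546, 0.682, 0, -70.136, -16.507], TCP at [0.25, 0.627, 0.246] pointing down, gripper open.
Joint ranges: [-176.03, 176.03], [-82.01, 121.73], [-58.28, 71.71], [-173.87, 95.51], [-174.79, -0.11], [-173.66, 173.66]. Speed limits (degrees/s): [136.94, 136.94, 172.46, 180, 180, 180].

## Interface

Orientations are given as [roll, pitch, yaw] about the fixed x, y, z axes, in that order (R = Rz(yaw) Ry(pitch) Rx(roll)).
In Python, from plant import ctrl gives the robot as it stands.
- The arm moves only by the tool move_arm, never from a script. Its argument "motion" is a list of rows, each a list of 3 entries, a list of its own where there are three numbers: the shift along the tool's x, y, z in mm, then the turn, a rotation vector about the tool's x, y, z in degrees, then the closure, from 0 (fully open) to 1 (shut). A call has 1 to 10 rows; each row is the pose to reach, as a shift and turn from the pose commanded when the call began, along the tool's axes at that moment; what a row does not reach only later rows make up. A row lasts 1/12 s, in which the tool goes at most 41.7 mm and 7.16 degrees, less where a joint would pass 70% of its speed; a pose out of reach is approached as far as the arm can. A call with a gripper value outside its range is refused whole. The fingers move at their own pace and stop on an object; the grip force is fixed at half the most. Time passes only in rows, so rows that repeat a pose let the fingers close. It gives the time, the measured TCP pose, the force, the opening and the grip force at its end, in the units of the state.
- ctrl.get_obs(): the state, without advancing time (a new reading comes with each control period).
- ctrl.snapshot(name): name is "scene" or "side" or "wrist"; returns a dict with "color" (400x640x3 uint8, blue, green, red), "camera_matrix" (3x3 intrinsics, pixels), "k1" (the pictures are not rectified: a ray, as slopes to the right and down, at radius r is drawn at 1 + k1 r^2 times it, then the intrinsics apply), "cam_to_world" (4x4, takes a point from camera to world coordinates). Camera axes: x right, y up, looking along -z (the intrinsics and any distortion apply to the point x, -y, -z); pixel columns grow to the right and rows downward; lengths in m; the calibration is good to about 2 mm. A picture is of the moment at which its call begins. There is no depth.
- ctrl.close_job(): hands the job in; it is judged then, once.
The state is a dict: "clock": time; "joint_pos": joint angles; "qvel": joint speeds; "tau": joint torques, N m; "tool_pos": TCP position; "orientation": TCP orientation; "force": force on the tool from outside, world axes, zero at the start; "moment": the same for the moment, N m; "opening": finger opening in m; "gripper_force": force on a finger pad.
Only numpy, scipy, OpenCV 4.12 (cv2) and the standard library are available. Lean on these libraries where they do the work, as an engineer would, in place of code of your own. Each camera call takes 0.05 s, during which the arm holds its last target. There are 200 camera calls.

## Working session

There is one attempt and no reset: what is moved stays moved. The work goes in short steps, Python scripts to look and compute and a tool call to move; the robot and the scene stay as the last step left them, time stands still between calls to the robot, and variables do not carry over. Pictures are saved under pics/ and viewed, at most 10 in all, crops included, and the job is handed in when it is done.

Besides the shell and the picture viewer there is one more tool, called after "Request:" in YAML: its name, and indented under it one key for each argument. move_arm: Moves the arm, as the interface text tells. Its arguments: {"type":"object","properties":{"motion":{"type":"array"}},"required":["motion"]}

```bash
ls; mkdir -p pics
cat > h.py <<'E'
import numpy as np, cv2, json
from plant import ctrl
from scipy.spatial.transform import Rotation as R
def snap(n,save=None):
    s=ctrl.snapshot(n)
    if save: cv2.imwrite('pics/'+save,s['color'])
    return s
def ray(s,uv):
    K=np.array(s['camera_matrix'],float);k=s['k1'];T=np.array(s['cam_to_world'])
    uv=np.atleast_2d(np.array(uv,float))
    p=cv2.undistortPoints(uv[:,None],K,np.array([k,0,0,0,0.]))[:,0]
    d=np.c_[p[:,0],-p[:,1],-np.ones(len(p))]@T[:3,:3].T
    return T[:3,3],d
def plane(s,uv,z):
    o,d=ray(s,uv); return o+d*((z-o[2])/d[:,2])[:,None]
def tri(views):
    A=np.zeros((3,3));b=np.zeros(3);L=[]
    for s,uv in views:
        o,d=ray(s,uv);d=d[0]/np.linalg.norm(d[0]);P=np.eye(3)-np.outer(d,d);A+=P;b+=P@o;L.append((P,o))
    x=np.linalg.solve(A,b);return x,[np.linalg.norm(P@(x-o))*1000 for P,o in L]
def proj(s,X):
    T=np.linalg.inv(np.array(s['cam_to_world']));p=np.atleast_2d(X)@T[:3,:3].T+T[:3,3]
    p=p*[1,-1,-1]
    return cv2.projectPoints(p,np.zeros(3),np.zeros(3),np.array(s['camera_matrix'],float),np.array([s['k1'],0,0,0,0.]))[0][:,0]
def tool():
    o=ctrl.get_obs();return np.array(o['tool_pos']),R.from_euler('xyz',o['orientation'],degrees=True)
def delta(pos,rpy):
    "shift mm in tool axes and rotvec deg from current measured pose to target"
    p,r=tool();return (r.inv().apply(np.array(pos)-p)*1000).round(1),(r.inv()*R.from_euler('xyz',rpy,degrees=True)).as_rotvec(degrees=True).round(2)
E
python3 - <<'E'
from h import *
o=ctrl.get_obs()
for k,v in o.items(): print(k,np.round(v,3))
for n in ('scene','side','wrist'):
    s=snap(n,n+'0.png'); print(n,s['camera_matrix'],s['k1'],np.round(s['cam_to_world'],3))
a=cv2.imread('pics/scene0.png')
E
```

```text
pics
clock 0.0
joint_pos [ 8.4803e+01  2.0592e+01  6.3500e-01 -1.9000e-02 -7.0134e+01 -1.6505e+01]
qvel [ 0.006  0.029 -0.025  0.03   0.042  0.042]
tau [-1.0000e-03 -5.8271e+01  2.9307e+01  6.9980e+00  7.0000e-03 -0.0000e+00]
tool_pos [0.249 0.627 0.245]
orientation [ 1.79908e+02 -9.00000e-03 -2.17080e+01]
force [-0.337  0.578 -0.732]
moment [-0.022  0.04   0.024]
gripper_force 0.0
opening 0.088
scene [[509.95239887   0.         315.52366921]
 [  0.         509.95239887 196.32946349]
 [  0.           0.           1.        ]] 0.021548914442255446 [[ 0.509  0.365 -0.78  -0.863]
 [-0.861  0.197 -0.47  -0.99 ]
 [-0.018  0.91   0.414  0.888]
 [ 0.     0.     0.     1.   ]]
side [[417.39411646   0.         318.00162789]
 [  0.         417.39411646 200.18451343]
 [  0.           0.           1.        ]] -0.11279612858484767 [[-0.958  0.193 -0.213  0.307]
 [-0.287 -0.643  0.71   0.751]
 [ 0.     0.741  0.671  0.948]
 [ 0.     0.     0.     1.   ]]
wrist [[307.93602212   0.         317.55301818]
 [  0.         307.93602212 201.26546595]
 [  0.           0.           1.        ]] -0.024178271696556338 [[-0.371  0.899  0.232  0.312]
 [-0.929 -0.359 -0.092  0.602]
 [ 0.001 -0.25   0.968  0.385]
 [ 0.     0.     0.     1.   ]]
```

View pics/scene0.png

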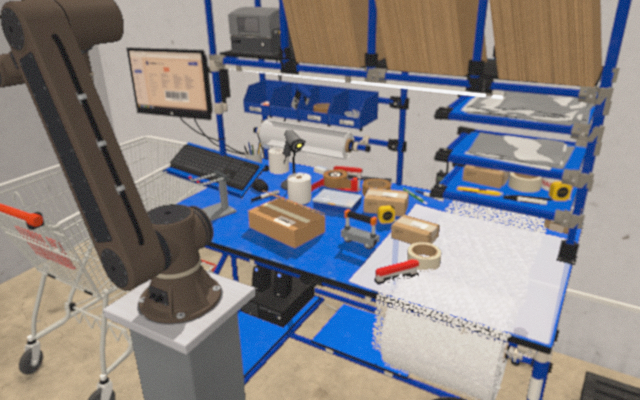

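View pics/side0.png

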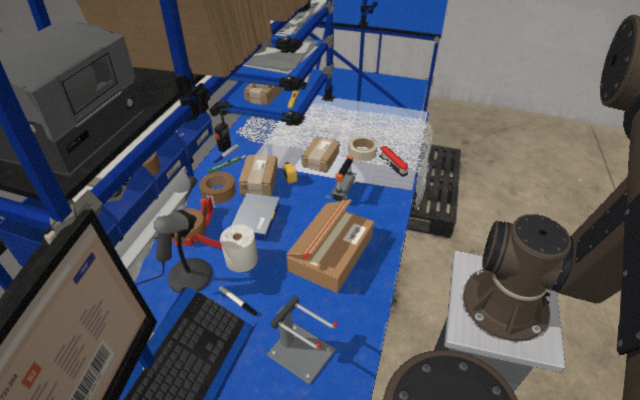

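The scene view shows the carton at about (287,222), the roller at (360,228) and the hook at (222,200). The side view shows the carton at (332,243) with its flap raised, the roller at (345,178) and the hook at (300,345). I'll enlarge crops of these.

Run:
```python
import cv2
a=cv2.imread('pics/side0.png')[140:390,230:430];cv2.imwrite('pics/sideC.png',cv2.resize(a,None,fx=2.4,fy=2.4,interpolation=cv2.INTER_CUBIC)) 
b=cv2.imread('pics/scene0.png')[160:290,195:455];cv2.imwrite('pics/sceneC.png',cv2.resize(b,None,fx=3,fy=3,interpolation=cv2.INTER_CUBIC))
```

```text
(no output)
```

View pics/sideC.png

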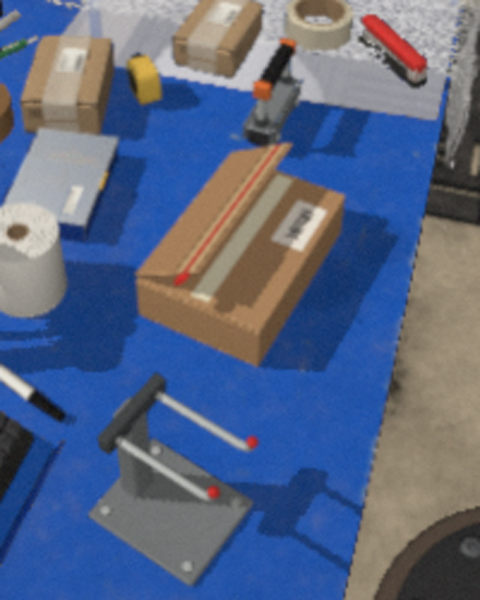

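View pics/sceneC.png

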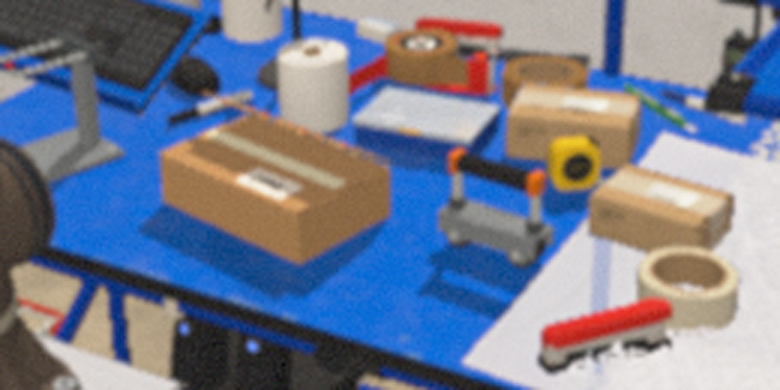

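Crops, converted to full-picture pixels:
- **Side:** the ribbon runs from tab (305,257) to (345,200). The handle's orange ends are near (350,160) and (339,177). The red prong tips are at (335,324) and (319,345).
- **Scene:** the handle ends are at (347,214) and (374,221).

Next I'll measure these points with colour masks.

```bash
cat >> h.py <<'E'
def blobs(img,lo,hi,roi,amin=4):
    x0,y0,x1,y1=roi;h=cv2.cvtColor(img,cv2.COLOR_BGR2HSV)[y0:y1,x0:x1]
    m=cv2.inRange(h,np.array(lo),np.array(hi))
    n,_,st,c=cv2.connectedComponentsWithStats(m)
    return [(st[i,4],(c[i]+[x0,y0]).round(1),st[i,:4]+[x0,y0,0,0]) for i in range(1,n) if st[i,4]>=amin],m
E
python3 - <<'E'
from h import *
S=snap('side');C=snap('scene')
print('orange side');[print(b) for b in blobs(S['color'],(3,150,120),(14,255,255),(325,140,365,190))[0]]
print('orange scene');[print(b) for b in blobs(C['color'],(3,150,120),(14,255,255),(335,200,385,235))[0]]
for l,h in (((0,130,90),(6,255,255)),((170,130,90),(180,255,255))):
    print('red side tips',[b for b in blobs(S['color'],l,h,(300,310,350,360))[0]])
    print('ribbon',[b for b in blobs(S['color'],l,h,(285,190,360,270))[0]])
sc=lambda p:np.array(p)/2.4+[230,140]
print('tips plane',plane(S,[sc((252,442)),sc((213,492))],0.163))
print('tips tri?')
print('box bottoms side: +x+y,-x+y,-x-y',plane(S,[sc((137,318)),sc((260,360)),sc((335,240))],0))
print('box tops side',plane(S,[sc((137,278)),sc((262,322)),sc((345,196))],0.07))
tc=lambda p:np.array(p)/3+[195,160]
print('box scene bottoms +y-x,-x-y,+x-y',plane(C,[tc((165,198)),tc((300,265)),tc((389,215))],0))
print('box scene tops',plane(C,[tc((160,153)),tc((300,208)),tc((389,165)),tc((235,115))],0.07))
print('foot side',plane(S,[sc((92,515)),sc((192,583)),sc((252,502))],0.008))
E
```

```text
orange side
(np.int32(13), array([349.8, 157.3]), array([347, 156,   6,   4]))
(np.int32(44), array([339. , 176.9]), array([336, 174,   7,   7]))
orange scene
(np.int32(20), array([346.6, 212.3]), array([345, 210,   5,   7]))
(np.int32(35), array([372.7, 220.5]), array([370, 217,   6,   8]))
red side tips [(np.int32(6), array([334.5, 324. ]), array([334, 323,   2,   3])), (np.int32(16), array([318.5, 344.5]), array([317, 343,   4,   4]))]
ribbon [(np.int32(27), array([305.3, 255.2]), array([302, 251,   7,   8]))]
red side tips [(np.int32(7), array([334.7, 323.3]), array([333, 322,   4,   4]))]
ribbon []
tips plane [[0.40846846 0.28637967 0.163     ]
 [0.42761744 0.34302761 0.163     ]]
tips tri?
box bottoms side: +x+y,-x+y,-x-y [[ 6.03848590e-01  6.76868500e-02  0.00000000e+00]
 [ 4.48577315e-01  8.41614745e-02  1.11022302e-16]
 [ 4.03738841e-01 -1.22908676e-01  0.00000000e+00]]
box tops side [[ 0.60134396  0.06403175  0.07      ]
 [ 0.44888588  0.08382422  0.07      ]
 [ 0.39946015 -0.13428023  0.07      ]]
box scene bottoms +y-x,-x-y,+x-y [[ 0.46060192  0.09620982  0.        ]
 [ 0.40292338 -0.14094729  0.        ]
 [ 0.55619277 -0.17104066  0.        ]]
box scene tops [[ 0.44778979  0.08788188  0.07      ]
 [ 0.4102866  -0.13907959  0.07      ]
 [ 0.55286787 -0.17377582  0.07      ]
 [ 0.58299327  0.0709137   0.07      ]]
foot side [[0.56043582 0.32264617 0.008     ]
 [0.4430216  0.36089139 0.008     ]
 [0.41032722 0.26198548 0.008     ]]
```

Run:
```python
from h import *
from scipy.optimize import brentq
S=snap('side');C=snap('scene')
a=tri([(S,(349.8,158)),(C,(372.7,220.5))]);b=tri([(S,(339,176.9)),(C,(346.6,213))])
print(a,b,(a[0]+b[0])/2, np.linalg.norm(a[0]-b[0]))
d=b[0]-a[0];print('yaw',np.degrees(np.arctan2(-d[0],d[1])))
yaw=np.radians(-11.5);c=np.array([.503,-.04]);X=np.array([np.cos(yaw),np.sin(yaw)]);Y=np.array([-X[1],X[0]])
for th in range(20,110,10):
    t=np.radians(th)
    P=[np.r_[c+X*(.08-.08*np.cos(t))+Y*y,.07+.08*np.sin(t)] for y in(.119,-.119)]
    print(th,proj(S,P).round(1).tolist(),proj(C,P).round(1).tolist())
print(delta((.5,-.08,.26),(180,0,-101.5)))
```

```text
(array([ 0.53100205, -0.37164722,  0.10726827]), [np.float64(0.9487979437526434), np.float64(0.9487979437527544)]) (array([ 0.54208477, -0.26727185,  0.10466586]), [np.float64(0.17341774053886122), np.float64(0.17341774053879547)]) [ 0.53654341 -0.31945953  0.10596707] 0.10499437250212706
yaw -6.061034752168383
20 [[310.0, 258.2], [348.4, 204.3]] [[264.0, 196.5], [310.7, 214.7]]
30 [[308.0, 254.3], [346.8, 200.5]] [[265.0, 192.9], [311.8, 210.9]]
40 [[305.2, 250.3], [344.6, 196.8]] [[266.4, 189.5], [313.3, 207.2]]
50 [[301.9, 246.5], [341.7, 193.3]] [[268.2, 186.3], [315.1, 203.7]]
60 [[298.0, 242.9], [338.4, 190.1]] [[270.3, 183.4], [317.3, 200.5]]
70 [[293.7, 239.6], [334.6, 187.3]] [[272.6, 181.0], [319.7, 197.8]]
80 [[289.2, 236.9], [330.6, 185.0]] [[275.2, 179.0], [322.2, 195.6]]
90 [[284.6, 234.7], [326.4, 183.2]] [[277.8, 177.7], [324.8, 194.1]]
100 [[280.1, 233.2], [322.3, 182.1]] [[280.4, 176.9], [327.4, 193.2]]
(array([494.2, 564.3, -14.5]), array([ 2.000e-02, -2.000e-02,  7.979e+01]))
```

Request:
move_arm:
  motion:
    - [[494,564,-14],[0,0,79.8],0]
    - [[494,564,-14],[0,0,79.8],0]
    - [[494,564,-14],[0,0,79.8],0]
    - [[494,564,-14],[0,0,79.8],0]
    - [[494,564,-14],[0,0,79.8],0.5]
    - [[494,564,-14],[0,0,79.8],1]
    - [[494,564,-14],[0,0,79.8],1]
    - [[494,564,-14],[0,0,79.8],1]
    - [[494,564,-14],[0,0,79.8],1]
    - [[494,564,-14],[0,0,79.8],1]

```text
clock: 1.18
tool_pos: [0.3889, 0.2325, 0.2538]
orientation: [-180.0, 0.1, -93.6]
force: [0.8, 0.0, -0.1]
opening: 0.053
gripper_force: 0.0
```

```bash
python3 -c "
from h import *
print(tool()[0],tool()[1].as_euler('xyz',degrees=True),delta((.5,-.08,.26),(180,0,-101.5)))"
```

```text
[0.38886436 0.23254211 0.25376862] [-1.79966236e+02  5.44199779e-02 -9.36456559e+01] (array([ 304.8, -130.8,   -6.4]), array([-0.03,  0.06,  7.85]))
```

Request:
move_arm:
  motion:
    - [[305,-131,-6],[0,0,7.8],1]
    - [[305,-131,-6],[0,0,7.8],1]
    - [[305,-131,-6],[0,0,7.8],1]
    - [[305,-131,-6],[0,0,7.8],1]
    - [[305,-131,-6],[0,0,7.8],1]
    - [[305,-131,-6],[0,0,7.8],1]
    - [[305,-131,-6],[0,0,7.8],1]
    - [[305,-131,-6],[0,0,7.8],1]
    - [[305,-131,-6],[0,0,7.8],1]
    - [[305,-131,-6],[0,0,7.8],1]

```text
clock: 2.02
tool_pos: [0.5019, -0.0799, 0.2589]
orientation: [180.0, -0.0, -101.4]
force: [0.1, 0.5, -1.0]
opening: 0.0006
gripper_force: 0.0
```

```bash
python3 -c "
from h import *
print(tool()[0],tool()[1].as_euler('xyz',degrees=True))
s=snap('wrist','w1.png')
import pickle;pickle.dump(s,open('w1.pkl','wb'))"
```

```text
[ 0.50193011 -0.07988922  0.25893786] [ 1.79957331e+02 -1.94278763e-02 -1.01395158e+02]
```

View pics/w1.png

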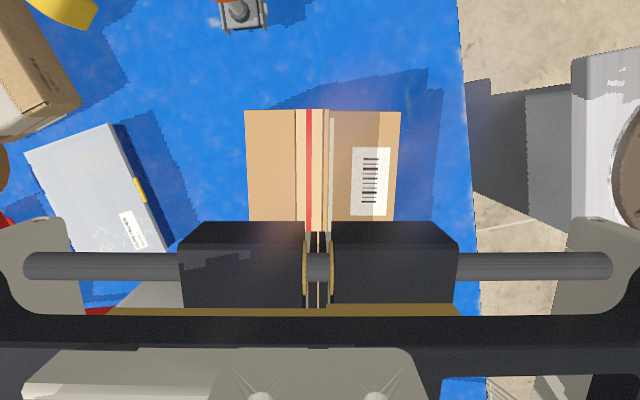

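The wrist view shows the carton's -y end. The top corners are at (245,111) on the hinge side and (401,112) on the near side, and the ribbon runs along column 309. The roller is at (240,12). I'll fit edges to get the carton pose.

Run:
```python
from h import *
import pickle;s=pickle.load(open('w1.pkl','rb'));im=s['color']
h=cv2.cvtColor(im,cv2.COLOR_BGR2HSV)
box=cv2.inRange(h,np.array((5,20,60)),np.array((25,255,255)))
blue=cv2.inRange(h,np.array((95,90,30)),np.array((130,255,255)))
L=[];Rr=[];Rb=[]
for v in range(116,216,4):
    nb=np.where(blue[v,200:450]==0)[0]+200
    L.append((nb[0]-.5,v));Rr.append((nb[-1]+.5,v))
    r=np.where(cv2.inRange(h[v:v+1,295:325],np.array((0,140,80)),np.array((8,255,255)))[0]|cv2.inRange(h[v:v+1,295:325],np.array((170,140,80)),np.array((180,255,255)))[0])[0]+295
    if len(r):Rb.append((r.mean(),v))
T=[(u,np.where(blue[60:140,u]==0)[0][0]+60-.5) for u in range(250,296,4)];T2=[(u,np.where(blue[60:140,u]==0)[0][0]+60-.5) for u in range(336,398,4)]
def fit(pts,z):
    P=plane(s,pts,z)[:,:2];vx,vy,x,y=cv2.fitLine(P.astype(np.float32),cv2.DIST_HUBER,0,.001,.001).ravel();
    if abs(vy)>abs(vx) and vy<0 or abs(vx)>=abs(vy) and vx<0: vx,vy=-vx,-vy
    d=np.array([vx,vy]);p=np.array([x,y]);r=(P-p)@[-vy,vx]
    return p,d,r.std()*1000
for n,pts,z in(('L hinge',L,.07),('R',Rr,.07),('Rbot',Rr,0),('T',T,.07),('T2',T2,.07),('rib',Rb,.11)):
    p,d,e=fit(pts,z);print(n,p.round(4),'ang',np.degrees(np.arctan2(d[1],d[0])).round(2),'res',e.round(2),len(pts),pts[0],pts[-1])
p,d,_=fit(L,.07);q,_,_=fit(Rr,.07);print('width',np.dot(q-p,[-d[1],d[0]])*1000)
def isect(a,b):
    (p,d,_),(q,e,_)=a,b;return p+d*np.linalg.solve(np.c_[d,-e],q-p)[0]
print(isect(fit(L,.07),fit(T,.07)),isect(fit(Rr,.07),fit(T2,.07)))
```

```text
L hinge [ 0.5722 -0.1226] ang 78.07 res 0.32 25 (np.float64(243.5), 116) (np.float64(248.5), 212)
R [ 0.4141 -0.0871] ang 77.93 res 0.3 25 (np.float64(400.5), 116) (np.float64(393.5), 212)
Rbot [ 0.3981 -0.0745] ang 77.93 res 0.37 25 (np.float64(400.5), 116) (np.float64(393.5), 212)
T [ 0.5321 -0.1676] ang -9.93 res 0.25 12 (250, np.float64(109.5)) (294, np.float64(108.5))
T2 [ 0.4369 -0.1475] ang -12.5 res 0.27 16 (336, np.float64(109.5)) (396, np.float64(110.5))
rib [ 0.5064 -0.1065] ang 78.1 res 0.24 25 (np.float64(308.5), 116) (np.float64(308.0), 212)
width 162.04134
[ 0.56157285 -0.17280202] [ 0.40276995 -0.1398924 ]
```

Request:
move_arm:
  motion:
    - [[-42,-5,30],[0,0,0],1]
    - [[-42,-5,60],[0,0,0],1]
    - [[-42,-5,85],[0,0,0],1]
    - [[-42,-5,105],[0,0,0],1]
    - [[-42,-5,118],[0,0,0],1]
    - [[-42,-5,130],[0,0,0],1]
    - [[-42,-5,141],[0,0,0],1]
    - [[-42,-5,151],[0,0,0],1]
    - [[-42,-5,158],[0,0,0],1]
    - [[-42,-5,162],[0,0,0],1]

```text
clock: 2.9
tool_pos: [0.5145, -0.0366, 0.0967]
orientation: [180.0, -0.0, -101.0]
force: [-0.4, -0.5, -0.0]
opening: 0.0002
gripper_force: 0.2
```

Request:
move_arm:
  motion:
    - [[0,0,2],[0,0,0],1]
    - [[0,0,3.5],[0,0,0],1]
    - [[0,0,5],[0,0,0],1]
    - [[0,0,5],[0,0,0],1]

```text
clock: 3.23
tool_pos: [0.5151, -0.0374, 0.0925]
orientation: [-180.0, 0.0, -101.1]
force: [0.0, 0.2, -0.7]
opening: 0.0003
gripper_force: 0.0
```

Request:
move_arm:
  motion:
    - [[0,0,1],[0,0,0],1]
    - [[0,0,2],[0,0,0],1]
    - [[0,0,2],[0,0,0],1]

```text
clock: 3.48
tool_pos: [0.5152, -0.0374, 0.092]
orientation: [-179.9, 0.0, -101.1]
force: [-5.0, 2.5, 14.8]
opening: 0.0004
gripper_force: 7.5
```

Run:
```python
from h import *
print(ctrl.get_obs()['force'])
S=snap('side')
a=S['color'][180:300,270:390];w=snap('wrist')['color'][60:320,200:440]
cv2.imwrite('pics/c1.png',np.hstack([cv2.resize(a,(480,480)),cv2.resize(w,(320,347))[:480].copy() if 0 else cv2.copyMakeBorder(cv2.resize(w,(320,347)),0,133,0,0,0)]))
```

```text
[-4.99743617  2.52862564 14.75295835]
```

View pics/c1.png

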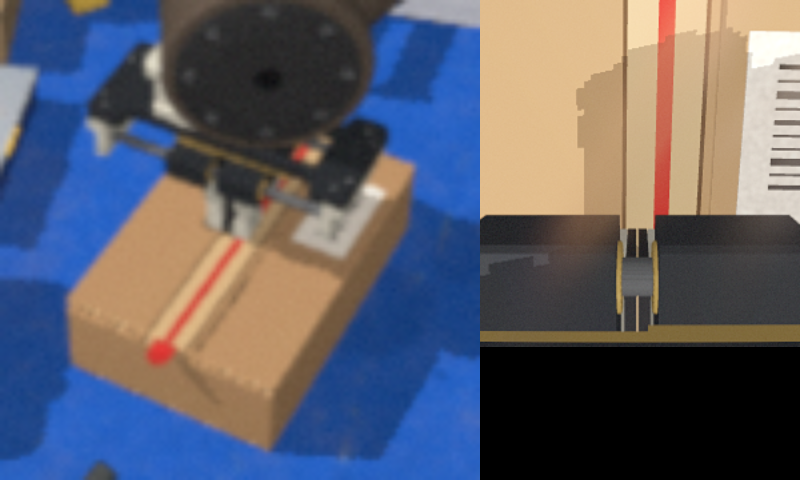

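The flap is shut: the tab end at (160,350) in the crop lies flat and the contact force is 15 N at the expected height. Now I'll lift off and look at the roller.

Request:
move_arm:
  motion:
    - [[0,0,-30],[0,0,0],1]
    - [[0,0,-70],[0,0,0],1]
    - [[40,-10,-100],[0,0,0],0.5]
    - [[80,-20,-130],[0,0,-5],0.3]
    - [[120,-30,-168],[0,0,-5],0]
    - [[150,-40,-168],[0,0,-5],0]
    - [[177,-50,-168],[0,0,-5],0]
    - [[177,-50,-168],[0,0,-5],0]
    - [[177,-50,-168],[0,0,-5],0]

```text
clock: 4.33
tool_pos: [0.5297, -0.2232, 0.2587]
orientation: [-180.0, -0.0, -96.4]
force: [0.1, 0.2, -0.5]
opening: 0.0418
gripper_force: 0.0
```

Run:
```python
from h import *
import pickle
print(tool()[0],tool()[1].as_euler('xyz',degrees=True))
s=snap('wrist','w2.png');pickle.dump(s,open('w2.pkl','wb'))
```

```text
[ 0.52974737 -0.22322477  0.25871116] [-1.79951467e+02 -7.70158250e-03 -9.63502810e+01]
```

View pics/w2.png

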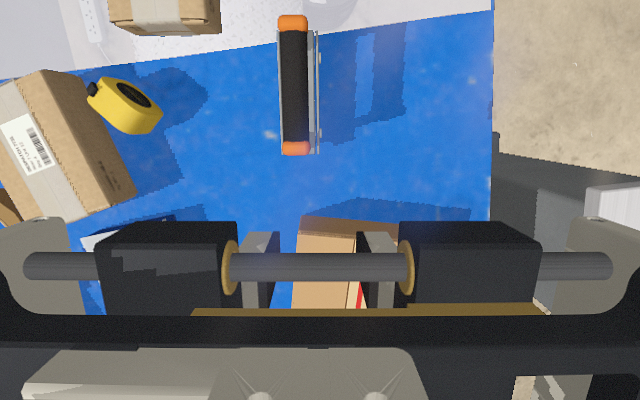

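The wrist view shows the handle bar running from orange end (293,22) to (296,148), about 26 px wide, with clear space round it. I'll measure it on the plane of the bar's top.

Run:
```python
from h import *
import pickle;s=pickle.load(open('w2.pkl','rb'));im=s['color']
bs,m=blobs(im,(3,130,100),(18,255,255),(270,5,325,165))
for b in bs: print(b)
h=cv2.cvtColor(im,cv2.COLOR_BGR2HSV)
Lp=[];Rp=[]
for v in range(36,140,4):
    d=np.where((h[v,265:325,2]<70))[0]+265   # black bar
    Lp.append((d[0],v));Rp.append((d[-1]+1,v))
print(Lp[::6],Rp[::6])
for z in(.114,.108):
    P=plane(s,Lp,z);Q=plane(s,Rp,z);M=((P+Q)/2)[:,:2]
    d=np.polyfit(M[:,1],M[:,0],1);print(z,'w',np.linalg.norm((P-Q)[:,:2],axis=1).mean(),'yaw',-np.degrees(np.arctan(d[0])),M[0],M[-1])
    g=[b for b in bs if b[0]>80]
    ys=[g[0][2][1],g[-1][2][1]+g[-1][2][3]]
    E=plane(s,[(293,ys[0]),(296,ys[1])],z);print(ys,E,np.linalg.norm(E[0]-E[1]));yc=E[:,1].mean();print('centre',np.polyval(d,yc),yc)
```

```text
(np.int32(456), array([292.4,  22.8]), array([278,  15,  30,  19]))
(np.int32(258), array([292.1, 147.5]), array([282, 141,  23,  14]))
[(np.int64(280), 36), (np.int64(281), 60), (np.int64(282), 84), (np.int64(282), 108), (np.int64(283), 132)] [(np.int64(307), 36), (np.int64(308), 60), (np.int64(308), 84), (np.int64(309), 108), (np.int64(295), 132)]
0.114 w 0.021969425427444407 yaw -7.7928128991196495 [ 0.53537724 -0.36243696] [ 0.55153186 -0.28083155]
[np.int64(15), np.int64(155)] [[ 0.53371706 -0.37841666  0.114     ]
 [ 0.54607854 -0.26296893  0.114     ]] 0.11610764413732426
centre 0.5401795428239601 -0.3206927950408648
0.108 w 0.02243276153826739 yaw -7.79281289911977 [ 0.53564744 -0.3639578 ] [ 0.55214277 -0.28063133]
[np.int64(15), np.int64(155)] [[ 0.53395224 -0.38027451  0.108     ]
 [ 0.54657443 -0.26239198  0.108     ]] 0.11855635925957779
centre 0.5405510223581347 -0.32133324610457414
```

Request:
move_arm:
  motion:
    - [[40,-8,0],[0,0,0],0]
    - [[75,-16,0],[0,0,0],0]
    - [[96,-20,20],[0,0,0],0]
    - [[96,-20,50],[0,0,0],0]
    - [[96,-20,80],[0,0,0],0]
    - [[96,-20,110],[0,0,0],0]
    - [[96,-20,132],[0,0,0],0]
    - [[96,-20,148],[0,0,0],0]
    - [[96,-20,156],[0,0,0],0]
    - [[96,-20,156],[0,0,0],0]

```text
clock: 5.22
tool_pos: [0.5384, -0.3168, 0.1002]
orientation: [179.8, 0.0, -96.1]
force: [0.3, 1.2, 0.6]
opening: 0.0878
gripper_force: 0.0
```

Request:
move_arm:
  motion:
    - [[0,0,0],[0,0,0],0.4]
    - [[0,0,0],[0,0,0],0.6]
    - [[0,0,0],[0,0,0],0.8]
    - [[0,0,0],[0,0,0],1]
    - [[0,0,0],[0,0,0],1]
    - [[0,0,0],[0,0,0],1]
    - [[0,0,0],[0,0,0],1]

```text
clock: 5.8
tool_pos: [0.5395, -0.3184, 0.1027]
orientation: [-180.0, -0.0, -96.1]
force: [-0.6, 0.3, -1.1]
opening: 0.0464
gripper_force: 0.0
```

Run:
```python
from h import *
print(tool()[0],tool()[1].as_euler('xyz',degrees=True),ctrl.get_obs()['force'],ctrl.get_obs()['opening'])
```

```text
[ 0.53946466 -0.3183797   0.10265882] [-1.79973647e+02 -2.37802366e-03 -9.61316654e+01] [-0.56354502  0.31050147 -1.09453874] 0.04637455105252562
```

Request:
move_arm:
  motion:
    - [[0,0,0],[0,0,0],1]
    - [[0,0,0],[0,0,0],1]
    - [[0,0,0],[0,0,0],1]
    - [[0,0,0],[0,0,0],1]
    - [[0,0,0],[0,0,0],1]
    - [[0,0,0],[0,0,0],1]

```text
clock: 6.3
tool_pos: [0.5394, -0.3183, 0.1023]
orientation: [180.0, -0.0, -96.1]
force: [1.3, 0.1, 0.2]
opening: 0.0236
gripper_force: 30.0
```

Request:
move_arm:
  motion:
    - [[0,0,-15],[0,0,0],1]
    - [[0,0,-50],[0,0,0],1]
    - [[0,0,-90],[0,0,0],1]
    - [[-20,3,-125],[0,0,0],1]
    - [[-55,8,-140],[0,0,2],1]
    - [[-95,14,-140],[0,0,4],1]
    - [[-135,20,-140],[0,0,5.9],1]
    - [[-175,27,-140],[0,0,5.9],1]
    - [[-215,33,-140],[0,0,5.9],1]
    - [[-253,39,-140],[0,0,5.9],1]

```text
clock: 7.13
tool_pos: [0.5266, -0.0606, 0.2419]
orientation: [179.9, 0.0, -102.0]
force: [0.5, -0.7, -2.1]
opening: 0.0237
gripper_force: 30.0
```

Run:
```python
from h import *
print(tool()[0],delta((.5235,.039,.235),(180,0,-102)))
```

```text
[ 0.52656075 -0.06061713  0.24192528] (array([-96.8,  23.8,   7. ]), array([ 0.05,  0.01, -0.04]))
```

Request:
move_arm:
  motion:
    - [[-35,9,2],[0,0,0],1]
    - [[-70,17,5],[0,0,0],1]
    - [[-90,22,7],[0,0,0],1]
    - [[-97,24,7],[0,0,0],1]
    - [[-97,24,7],[0,0,0],1]
    - [[-97,24,7],[0,0,0],1]

```text
clock: 7.63
tool_pos: [0.524, 0.0374, 0.235]
orientation: [179.9, -0.0, -102.0]
force: [0.8, -0.6, -3.5]
opening: 0.0236
gripper_force: 30.0
```

Run:
```python
from h import *
import pickle
print(tool()[0],tool()[1].as_euler('xyz',degrees=True))
D={n:snap(n) for n in('wrist','side','scene')};pickle.dump(D,open('w3.pkl','wb'))
w=D['wrist']['color'][20:320,160:480];a=D['side']['color'][180:300,270:390]
cv2.imwrite('pics/c3.png',np.hstack([cv2.resize(w,(480,450)),cv2.copyMakeBorder(cv2.resize(a,(320,320)),0,130,0,0,0)]))
```

```text
[0.52398235 0.03735274 0.23495995] [ 1.79948081e+02 -2.95412230e-02 -1.01966476e+02]
```

View pics/c3.png

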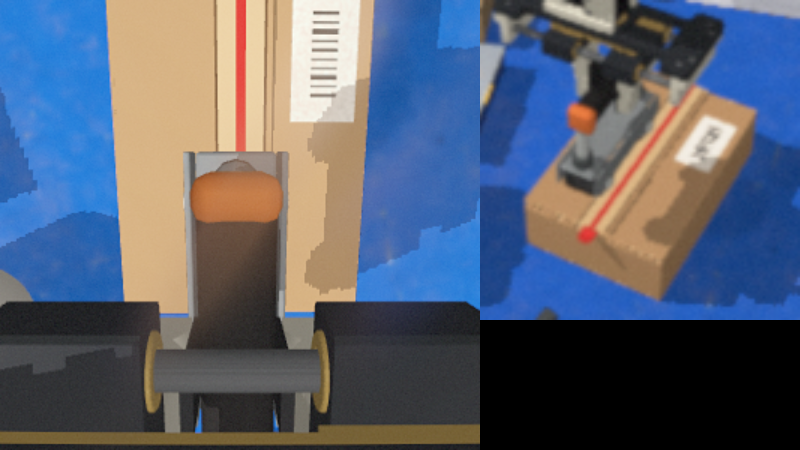

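The wrist crop shows the ribbon at crop column 240. The roller's chassis front edge spans (184–289, row 152), and its orange handle end is at (236,195), roughly in line with the ribbon. I'll measure both.

```bash
cat > m.py <<'E'
from h import *
def red(h):return cv2.inRange(h,np.array((0,140,80)),np.array((8,255,255)))|cv2.inRange(h,np.array((170,140,80)),np.array((180,255,255)))
def line(s,pts,z):
    P=plane(s,pts,z)[:,:2];d=np.polyfit(P[:,1],P[:,0],1);return d,(P[:,0]-np.polyval(d,P[:,1])).std()*1000,P
def ribbon(s,v0,v1,u0,u1):
    h=cv2.cvtColor(s['color'],cv2.COLOR_BGR2HSV);m=red(h);pts=[]
    for v in range(v0,v1,2):
        r=np.where(m[v,u0:u1])[0]
        if len(r)>1:pts.append((r.mean()+u0,v))
    return line(s,pts,.073)
E
python3 - <<'E'
from m import *
import pickle;D=pickle.load(open('w3.pkl','rb'));s=D['wrist'];im=s['color']
h=cv2.cvtColor(im,cv2.COLOR_BGR2HSV)
d,e,P=ribbon(s,2,118,300,345);print('ribbon yaw',-np.degrees(np.arctan(d[0])),e,P[0],P[-1],len(P))
m=red(h)[:130,300:345];print('top row red',np.where(m.any(1))[0][:2])
blue=cv2.inRange(h,np.array((95,90,30)),np.array((130,255,255)))
L=[];Rr=[]
for v in range(25,110,4):
    nb=np.where(blue[v,150:500]==0)[0]+150;c=np.where(blue[v,150:320])[0]+150;c2=np.where(blue[v,330:500])[0]+330
    L.append((c[-1]+.5,v));Rr.append((c2[0]-.5,v))
dl,el,PL=line(s,L,.07);dr,er,PR=line(s,Rr,.07);print('edges yaw',-np.degrees(np.arctan([dl[0],dr[0]])),el,er)
y=-.08;c=(np.polyval(dl,y)+np.polyval(dr,y))/2;print('at y=-.08: L,R,mid,ribbon',np.polyval(dl,y),np.polyval(dr,y),c,np.polyval(d,y))
p,r=tool()
bs,_=blobs(im,(3,130,80),(18,255,255),(260,125,370,175),20)
for b in bs:print(b)
tf=lambda X:(r.inv().apply(X-p)*1000).round(1)
g=max(bs,key=lambda b:b[0])[2]
print('bar end in tool',tf(plane(s,[(g[0]-.5,135),(g[0]+g[2]-.5,135),(317,g[1])],p[2]+.011)),tf(plane(s,[(317,g[1])],p[2])))
print('chassis',tf(plane(s,[(283,121.5),(352,121.5)],p[2]-.103+.044)),tf(plane(s,[(283,121.5),(352,121.5)],p[2]-.103+.03)))
# side view tab end & ribbon
S=D['side'];bl=blobs(S['color'],(0,130,90),(6,255,255),(295,245,335,285),8)[0]
for b in bl:print('tab',b,plane(S,[b[1]],.073))
E
```

```text
ribbon yaw -11.918554898235419 0.0006165783675852186 [ 0.48721228 -0.12793472] [ 0.50718893 -0.03329068] 58
top row red [0 1]
edges yaw [-12.10539697 -12.25933111] 0.2953822884860724 0.26897623903924484
at y=-.08: L,R,mid,ribbon 0.5799627160165902 0.41506216589089007 0.49751244095374014 0.4973312386106253
(np.int32(1884), array([317.2, 151.3]), array([287, 134,  62,  35]))
bar end in tool [[ 61.1 -12.9 -11. ]
 [ 61.2  12.5 -11. ]
 [ 61.6  -0.4 -11. ]] [[61.1 -0.4  0. ]]
chassis [[ 66.5 -21.8  59. ]
 [ 66.6  21.3  59. ]] [[ 66.5 -23.4  73. ]
 [ 66.6  22.8  73. ]]
tab (np.int32(68), array([314.5, 260.7]), array([307, 245,  20,  26])) [[0.52368849 0.0611009  0.073     ]]
```

Run:
```python
from m import *
import pickle;D=pickle.load(open('w3.pkl','rb'));S=D['side']
m=red(cv2.cvtColor(S['color'],cv2.COLOR_BGR2HSV));ys,xs=np.where(m[240:290,295:340]);P=plane(S,np.c_[xs+295,ys+240],.073)[:,:2]
a=np.radians(12);Y=np.array([np.sin(a),np.cos(a)]);X=np.array([np.cos(a),-np.sin(a)])
q=P@Y;print('max Y',np.sort(q)[-5:], 'rib X',(P@X)[q<q.max()-.03].mean(),'tab X',(P@X)[q>q.max()-.012].mean())
p,_=tool();t=p[:2];print('tool Y,X',t@Y,t@X,p)
# box +y end bottom/top edges in side: corners
g=S['color'];h=cv2.cvtColor(g,cv2.COLOR_BGR2HSV);nb=cv2.inRange(h,np.array((100,120,30)),np.array((130,255,255)))==0
pts=[]
for u in range(292,334,3):
    col=np.where(~nb[262:310,u])[0]
    if len(col):pts.append((u,col[0]+262-.5))
Q=plane(S,pts,0)[:,:2];print('box bottom +y edge Y',(Q@Y).round(4))
```

```text
max Y [0.20337198 0.20464497 0.20500375 0.20591827 0.20627372] rib X 0.49999150103356865 tab X 0.49898607530836225
tool Y,X 0.14454855303040937 0.505240022295803 [0.52425265 0.03634451 0.23524587]
box bottom +y edge Y [0.188  0.187  0.1859 0.1879 0.1869 0.1858 0.1878 0.1868 0.1858 0.1877
 0.1867 0.1857 0.1877 0.1867]
```

Request:
move_arm:
  motion:
    - [[3,2,10],[0,0,0],1]
    - [[3,2,25],[0,0,0],1]
    - [[3,2,40],[0,0,0],1]
    - [[3,2,50],[0,0,0],1]
    - [[3,2,55],[0,0,0],1]
    - [[3,2,55],[0,0,0],1]
    - [[3,2,55],[0,0,0],1]

```text
clock: 8.37
tool_pos: [0.522, 0.0345, 0.1804]
orientation: [180.0, -0.0, -102.0]
force: [-0.1, 0.8, -2.6]
opening: 0.0239
gripper_force: 30.0
```

```bash
cat > chk.py <<'E'
from m import *
s=snap('wrist');p,r=tool();print(p,r.as_euler('xyz',degrees=True),np.round(ctrl.get_obs()['force'],1))
im=s['color'];h=cv2.cvtColor(im,cv2.COLOR_BGR2HSV)
d,e,P=ribbon(s,2,110,295,350);tf=lambda X:(r.inv().apply(X-p)*1000).round(1)
print('ribbon in tool near/far',tf(np.r_[P[-1],.073]),tf(np.r_[P[0],.073]),e)
bs,_=blobs(im,(3,130,80),(18,255,255),(260,125,370,175),20);g=max(bs,key=lambda b:b[0])[2]
print('bar end',tf(plane(s,[(g[0]-.5,135),(g[0]+g[2]-.5,135)],p[2]+.011)))
g=cv2.GaussianBlur(h[:,:,1],(1,5),0).astype(float)
for v in(128,140,155): 
    low=np.where(h[v,265:370,1]<60)[0]+265;print('grey row',v,low.min() if len(low) else 0,low.max() if len(low) else 0)
cv2.imwrite('pics/chk.png',im)
E
python3 chk.py
```

```text
[0.52223932 0.03468095 0.1808743 ] [-1.79956062e+02  1.13423109e-02 -1.02028285e+02] [-0.7 -0.1 -2.5]
ribbon in tool near/far [ 77.9   0.4 107.9] [151.1   0.4 107.8] 0.00016953735111150005
bar end [[ 62.4 -13.  -11. ]
 [ 62.3  12.3 -11. ]]
grey row 128 282 351
grey row 140 283 351
grey row 155 282 351
```

Request:
move_arm:
  motion:
    - [[-3.5,0.8,1],[0,0,0],1]
    - [[-3.5,0.8,3],[0,0,0],1]
    - [[-3.5,0.8,5],[0,0,0],1]
    - [[-3.5,0.8,7],[0,0,0],1]
    - [[-3.5,0.8,8.5],[0,0,0],1]
    - [[-3.5,0.8,9.5],[0,0,0],1]
    - [[-3.5,0.8,9.5],[0,0,0],1]

```text
clock: 9.0
tool_pos: [0.5221, 0.0385, 0.1712]
orientation: [-180.0, 0.0, -102.0]
force: [-0.6, 0.7, 2.4]
opening: 0.0241
gripper_force: 30.0
```

```bash
python3 chk.py
```

```text
[0.52209049 0.03851788 0.17120215] [-1.79956012e+02  2.08343538e-02 -1.02010150e+02] [-1.4  0.9  2.5]
ribbon in tool near/far [77.2 -0.3 98.2] [147.7  -0.3  98.1] 0.0821345165848097
bar end [[ 62.1 -13.3 -11. ]
 [ 62.1  12.1 -11. ]]
grey row 128 282 352
grey row 140 282 352
grey row 155 282 352
```

Request:
move_arm:
  motion:
    - [[2,0,-0.5],[0,0,0],1]
    - [[5,0,-1],[0,0,0],1]
    - [[8.5,0,-1],[0,0,0],1]
    - [[12,0,-1],[0,0,0],1]
    - [[15.5,0,-1],[0,0,0],1]
    - [[19,0,-1],[0,0,0],1]
    - [[22.5,0,-1],[0,0,0],1]
    - [[26,0,-1],[0,0,0],1]
    - [[29.5,0,-1],[0,0,0],1]
    - [[33,0,-1],[0,0,0],1]

```text
clock: 9.88
tool_pos: [0.515, 0.0058, 0.1719]
orientation: [-180.0, 0.0, -102.0]
force: [1.2, -0.0, 2.0]
opening: 0.0238
gripper_force: 30.0
```

```bash
python3 chk.py
```

```text
[0.51480081 0.00529573 0.17192523] [-1.79985907e+02 -7.10223328e-03 -1.02033193e+02] [ 2.8 -0.9  1.9]
ribbon in tool near/far [76.7 -0.8 98.9] [147.4  -0.7  98.9] 9.165314958230686e-06
bar end [[ 61.6 -13.4 -11. ]
 [ 61.6  11.6 -11. ]]
grey row 128 282 369
grey row 140 282 369
grey row 155 282 352
```

Request:
move_arm:
  motion:
    - [[3.5,0,0],[0,0,0],1]
    - [[7,0,0],[0,0,0],1]
    - [[10.5,0,0],[0,0,0],1]
    - [[14,0,0],[0,0,0],1]
    - [[17.5,0,0],[0,0,0],1]
    - [[21,0,0],[0,0,0],1]
    - [[24.5,0,0],[0,0,0],1]
    - [[28,0,0],[0,0,0],1]
    - [[31.5,0,0],[0,0,0],1]
    - [[35,0,0],[0,0,0],1]

```text
clock: 10.77
tool_pos: [0.5076, -0.0285, 0.1719]
orientation: [-180.0, 0.0, -102.0]
force: [1.8, 0.5, 2.7]
opening: 0.0236
gripper_force: 30.0
```

```bash
python3 chk.py
```

```text
[ 0.50739631 -0.02888691  0.17188059] [-1.79998394e+02 -1.05250622e-02 -1.02027920e+02] [ 2.6 -1.3  2.7]
ribbon in tool near/far [76.7 -0.8 98.9] [128.4  -0.8  98.9] 4.7631359189365985e-06
bar end [[ 61.6 -13.4 -11. ]
 [ 61.6  11.6 -11. ]]
grey row 128 282 369
grey row 140 282 369
grey row 155 281 369
```

Request:
move_arm:
  motion:
    - [[3.5,0,0],[0,0,0],1]
    - [[7,0,0],[0,0,0],1]
    - [[10.5,0,0],[0,0,0],1]
    - [[14,0,0],[0,0,0],1]
    - [[17.5,0,0],[0,0,0],1]
    - [[21,0,0],[0,0,0],1]
    - [[24.5,0,0],[0,0,0],1]
    - [[28,0,0],[0,0,0],1]
    - [[31.5,0,0],[0,0,0],1]
    - [[35,0,0],[0,0,0],1]

```text
clock: 11.65
tool_pos: [0.5002, -0.0627, 0.1718]
orientation: [180.0, 0.0, -102.0]
force: [1.6, -0.8, 2.2]
opening: 0.0238
gripper_force: 30.0
```

Request:
move_arm:
  motion:
    - [[3.5,0,0],[0,0,0],1]
    - [[7,0,0],[0,0,0],1]
    - [[10.5,0,0],[0,0,0],1]
    - [[14,0,0],[0,0,0],1]
    - [[17.5,0,0],[0,0,0],1]
    - [[21,0,0],[0,0,0],1]
    - [[24.5,0,0],[0,0,0],1]
    - [[28,0,0],[0,0,0],1]
    - [[31.5,0,0],[0,0,0],1]
    - [[35,0,0],[0,0,0],1]

```text
clock: 12.48
tool_pos: [0.4929, -0.0969, 0.1718]
orientation: [180.0, 0.0, -102.0]
force: [1.8, 0.1, 3.3]
opening: 0.0235
gripper_force: 30.0
```

```bash
python3 chk.py
python3 - <<'E'
from h import *
p,_=tool();print('TCP Y',p[:2]@[.2079,.9781],'X',p[:2]@[.9781,-.2079])
E
```

```text
[ 0.49270636 -0.09734866  0.17181329] [ 1.79985672e+02 -1.32882387e-02 -1.02034799e+02] [ 2.1 -1.   3.1]
TCP Y 0.007216928200430253 X 0.502154881669983Traceback (most recent call last):
  File "chk.py", line 4, in <module>
    d,e,P=ribbon(s,2,110,295,350);tf=lambda X:(r.inv().apply(X-p)*1000).round(1)
          ~~~~~~^^^^^^^^^^^^^^^^^
  File "m.py", line 10, in ribbon
    return line(s,pts,.073)
  File "m.py", line 4, in line
    P=plane(s,pts,z)[:,:2];d=np.polyfit(P[:,1],P[:,0],1);return d,(P[:,0]-np.polyval(d,P[:,1])).std()*1000,P
      ~~~~~^^^^^^^^^
  File "h.py", line 15, in plane
    o,d=ray(s,uv); return o+d*((z-o[2])/d[:,2])[:,None]
        ~~~^^^^^^
  File "h.py", line 11, in ray
    p=cv2.undistortPoints(uv[:,None],K,np.array([k,0,0,0,0.]))[:,0]
      ~~~~~~~~~~~~~~~~~~~^^^^^^^^^^^^^^^^^^^^^^^^^^^^^^^^^^^^^
cv2.error: OpenCV(4.12.0) /io/opencv/modules/core/src/matrix_transform.cpp:181: error: (-215:Assertion failed) _src.dims() <= 2 && esz <= 32 in function 'transpose'
```

Request:
move_arm:
  motion:
    - [[3.5,0,0],[0,0,0],1]
    - [[7,0,0],[0,0,0],1]
    - [[10.5,0,0],[0,0,0],1]
    - [[13.5,0,0],[0,0,0],1]
    - [[15,0,0],[0,0,0],1]
    - [[15,0,0],[0,0,0],1]
    - [[15,0,0],[0,0,0],1]

```text
clock: 13.12
tool_pos: [0.4897, -0.1115, 0.1718]
orientation: [180.0, -0.0, -102.0]
force: [1.0, -1.4, 2.1]
opening: 0.024
gripper_force: 30.0
```

Run:
```python
from h import *
p,_=tool();print(p,'TCP Y',p[:2]@[.2079,.9781],'X',p[:2]@[.9781,-.2079])
w=snap('wrist')['color'];cv2.imwrite('pics/end.png',np.vstack([w[60:240,200:440],cv2.resize(snap('side')['color'][180:300,270:390],(240,240))]))
```

```text
[ 0.48971681 -0.11149873  0.17181451] TCP Y -0.007244784949442106 X 0.5021725981883925
```

View pics/end.png

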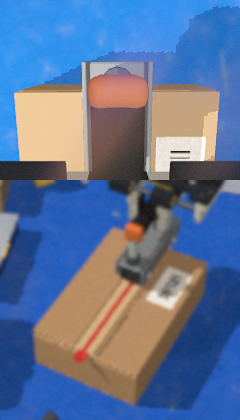

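The roller has stopped with its front wheel at the far end of the ribbon; both views agree. Now I'll lift and carry it to a viewpoint for the hook.

Request:
move_arm:
  motion:
    - [[0,0,-10],[0,0,0],1]
    - [[0,0,-40],[0,0,0],1]
    - [[0,0,-80],[0,0,0],1]
    - [[-20,6,-115],[0,0,0],1]
    - [[-50,14,-138],[0,0,3],1]
    - [[-85,24,-148],[0,0,6.7],1]
    - [[-123,35,-148],[0,0,6.7],1]
    - [[-162,46,-148],[0,0,6.7],1]
    - [[-200,58,-148],[0,0,6.7],1]
    - [[-238,69,-148],[0,0,6.7],1]

```text
clock: 14.05
tool_pos: [0.4699, 0.1372, 0.3196]
orientation: [179.9, -0.1, -108.7]
force: [0.6, -0.4, -4.2]
opening: 0.0238
gripper_force: 30.0
```

Run:
```python
from h import *
print(tool()[0],delta((.45,.43,.32),(180,0,-108.7)))
```

```text
[0.46989225 0.13722196 0.31959291] (array([-270.9,  112.8,   -0.5]), array([ 0.12, -0.08, -0.02]))
```

Request:
move_arm:
  motion:
    - [[-35,14,0],[0,0,0],1]
    - [[-70,28,0],[0,0,0],1]
    - [[-105,43,0],[0,0,0],1]
    - [[-140,58,0],[0,0,0],1]
    - [[-175,72,0],[0,0,0],1]
    - [[-210,87,0],[0,0,0],1]
    - [[-240,100,0],[0,0,0],1]
    - [[-262,109,0],[0,0,0],1]
    - [[-271,113,0],[0,0,0],1]
    - [[-271,113,0],[0,0,0],1]

```text
clock: 14.88
tool_pos: [0.4505, 0.4303, 0.318]
orientation: [179.9, -0.2, -108.6]
force: [0.1, -0.9, -3.1]
opening: 0.0241
gripper_force: 30.0
```

Run:
```python
from h import *
import pickle
print(tool()[0],tool()[1].as_euler('xyz',degrees=True))
D={n:snap(n) for n in('wrist','side','scene')};pickle.dump(D,open('w4.pkl','wb'));cv2.imwrite('pics/w4.png',D['wrist']['color'])
```

```text
[0.45050409 0.43026164 0.3180079 ] [ 179.89935327   -0.22331136 -108.6071595 ]
```

View pics/w4.png

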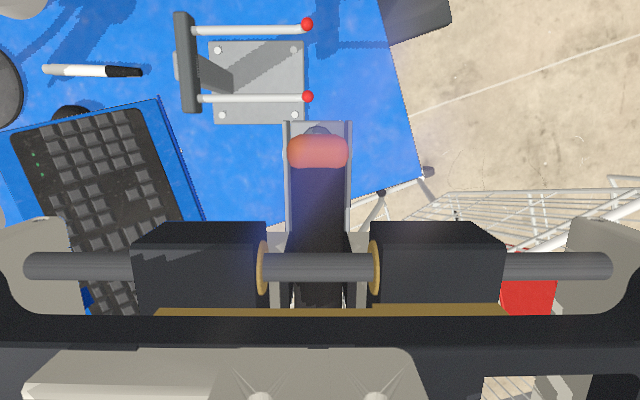

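The wrist view shows the hook clearly. The red tips are at (307,24) and (307,97), the prongs run left to the post bar at column 185, and the held roller is below them. I'll measure the stand pose from this.

Run:
```python
from m import *
import pickle;D=pickle.load(open('w4.pkl','rb'));s=D['wrist'];im=s['color'];h=cv2.cvtColor(im,cv2.COLOR_BGR2HSV)
m=red(h)[:115,290:325];n,_,st,c=cv2.connectedComponentsWithStats(m);cs=[c[i]+[290,0] for i in range(1,n) if st[i,4]>20];print(cs,st[1:])
P=plane(s,cs,.163);print('tips',P,np.linalg.norm(P[0]-P[1]))
dirs=[];B=[]
for a,b in((12,42),(84,112)):
    pts=[]
    for u in range(212,296,4):
        r=np.where((h[a:b,u,1]<60)&(h[a:b,u,2]>165))[0]
        if len(r)>3:pts.append((u,r.mean()+a))
    Q=plane(s,pts,.146)[:,:2];f=np.polyfit(Q[:,0],Q[:,1],1);dirs.append(np.degrees(np.arctan(f[0])));B.append(Q.mean(0));print('prong',len(pts),dirs[-1],Q[0],Q[-1],(Q[:,1]-np.polyval(f,Q[:,0])).std()*1000)
ytip=np.degrees(np.arctan2(P[0,0]-P[1,0],P[1,1]-P[0,1]))
print('yaw from tips',ytip,'from prongs',dirs)
for yaw in(np.mean(dirs),):
    a=np.radians(yaw);X=np.array([np.cos(a),np.sin(a)]);Y=np.array([-X[1],X[0]])
    t=P[:,:2].mean(0);o=t+.089*X;print('sep by prongs',(B[1]-B[0])@Y,'tips mid Y',t@Y,'prong mid Y',(B[0]+B[1])@Y/2);print('origin',o,'seat',o-.04*X)
p,r=tool();ends=[(287,135),(348,135)];print('bar end in tool',(r.inv().apply(plane(s,ends,p[2]+.011)-p)*1000).round(1))
S=D['side']
print(s['cam_to_world'][:3,3])
```

```text
[array([306.61904762,  23.77777778]), array([307.1588785 ,  95.91588785])] [[ 11  17  12  14 126]
 [ 12  90  11  13 107]]
tips [[0.41180408 0.28443764 0.163     ]
 [0.43095634 0.34118524 0.163     ]] 0.05989240410521897
prong 21 -18.370588197695895 [0.49520647 0.25628501] [0.4249595  0.27952446] 0.4290755756544013
prong 21 -15.449027284946718 [0.51849456 0.31093888] [0.44536075 0.33639906] 1.441357088743348
yaw from tips -18.649484650024128 from prongs [np.float64(-18.370588197695895), np.float64(-15.449027284946718)]
sep by prongs 0.061016069788120936 tips mid Y 0.4218518304830036 prong mid Y 0.420942712523418
origin [0.50653219 0.28692437] seat [0.46826164 0.29855901]
bar end in tool [[ 60.  -11.4 -10.9]
 [ 60.   13.3 -10.9]]
[0.42984915 0.36668924 0.45802724]
```

Run:
```python
from h import *
print(tool()[0],delta((.3643,.3344,.185),(180,0,-108.6)),ctrl.get_obs()['joint_pos'])
```

```text
[0.45146019 0.4277591  0.31941493] (array([116.1,  52.5, 134.7]), array([ 0.04, -0.11, -0.13])) [ 6.14057414e+01  1.35426740e+01  4.33508428e-01 -2.14768304e-02
 -7.70060840e+01 -8.01279724e+01]
```

Request:
move_arm:
  motion:
    - [[35,16,0],[0,0,0],1]
    - [[70,32,0],[0,0,0],1]
    - [[100,46,0],[0,0,0],1]
    - [[116,52.5,10],[0,0,0],1]
    - [[116,52.5,45],[0,0,0],1]
    - [[116,52.5,80],[0,0,0],1]
    - [[116,52.5,110],[0,0,0],1]
    - [[116,52.5,128],[0,0,0],1]
    - [[116,52.5,134.5],[0,0,0],1]
    - [[116,52.5,134.5],[0,0,0],1]

```text
clock: 15.87
tool_pos: [0.3647, 0.3341, 0.1845]
orientation: [180.0, -0.2, -108.8]
force: [-0.1, 0.2, -3.3]
opening: 0.0233
gripper_force: 30.0
```

Request:
move_arm:
  motion:
    - [[0,0,0],[0,0,0],1]
    - [[0,0,0],[0,0,0],1]

```text
clock: 16.03
tool_pos: [0.3657, 0.3364, 0.1871]
orientation: [-180.0, 0.2, -108.7]
force: [1.2, 0.3, -2.8]
opening: 0.0238
gripper_force: 30.0
```

Run:
```python
from h import *
import pickle
p,r=tool();print(p,r.as_euler('xyz',degrees=True),delta((.4686,.2993,.185),(180,0,-108.6)))
D={n:snap(n) for n in('wrist','side','scene')};pickle.dump(D,open('w5.pkl','wb'))
w=D['wrist']['color'][0:240,120:440];a=D['side']['color'][270:390,250:410];b=D['scene']['color'][150:240,170:290]
cv2.imwrite('pics/c5.png',np.hstack([cv2.resize(w,(400,300)),cv2.resize(a,(400,300))]))
```

```text
[0.36569461 0.33639911 0.18711426] [-1.79956572e+02  1.50575537e-01 -1.08730408e+02] (array([   2.1, -109.4,    2.2]), array([-0.04,  0.15, -0.13]))
```

View pics/c5.png

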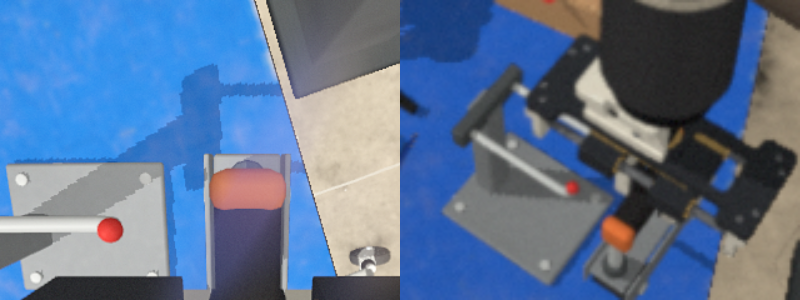

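Run:
```python
from m import *
s=snap('wrist');p,r=tool();print(p,r.as_euler('xyz',degrees=True))
h=cv2.cvtColor(s['color'],cv2.COLOR_BGR2HSV);m=red(h)[165:205,190:230];n,_,st,c=cv2.connectedComponentsWithStats(m);i=1+st[1:,4].argmax();c=c[i]+[190,165]
tf=lambda X:(r.inv().apply(X-p)*1000).round(1)
print(c,st[i],'tip tool',tf(plane(s,[c],.163)),plane(s,[c],.163))
print('bar end',tf(plane(s,[(287,135),(348,135)],p[2]+.011)))
g=blobs(s['color'],(3,130,80),(18,255,255),(260,120,370,175),50)[0];print(g)
S=snap('side');b=blobs(S['color'],(3,140,100),(16,255,255),(320,345,350,380),10)[0];print(b,[proj(S,p+r.apply([x,0,0])) for x in(-.052,.055)])
print(delta((.4686,.2993,.185),(180,0,-108.6)))
```

```text
[0.36523529 0.33622758 0.18632944] [-1.79984966e+02  1.00084235e-01 -1.08723765e+02]
[206.74836601 184.13398693] [  7  10  20  19 306] tip tool [[ 34.5 -60.8  23.3]] [[0.41172489 0.28408499 0.163     ]]
bar end [[ 61.9 -13.2 -11.1]
 [ 61.9  11.8 -11.1]]
[(np.int32(161), array([292.9, 145.9]), array([288, 136,  12,  23]))]
[(np.int32(123), array([337.1, 363.2]), array([331, 357,  13,  14]))] [array([[335.23302679, 364.32016314]]), array([[364.07589031, 324.58381506]])]
(array([   1.7, -109.8,    1.1]), array([-0.01,  0.08, -0.12]))
```

Request:
move_arm:
  motion:
    - [[2,0,1.3],[0,0,0],1]
    - [[2,-8,1.3],[0,0,0],1]
    - [[2,-16,1.3],[0,0,0],1]
    - [[2,-24,1.3],[0,0,0],1]
    - [[2,-32,1.3],[0,0,0],1]
    - [[2,-40,1.3],[0,0,0],1]
    - [[2,-46,1.3],[0,0,0],1]
    - [[2,-50,1.3],[0,0,0],1]
    - [[2,-50,1.3],[0,0,0],1]

```text
clock: 17.03
tool_pos: [0.4125, 0.3175, 0.1839]
orientation: [-180.0, -0.0, -108.8]
force: [0.4, 1.1, -2.6]
opening: 0.0234
gripper_force: 30.0
```

Run:
```python
from h import *
p,r=tool();o=ctrl.get_obs();print(p,r.as_euler('xyz',degrees=True),delta((.4686,.2993,.185),(180,0,-108.6)),o['force'])
```

```text
[0.41250484 0.31750051 0.18386316] [-1.79998186e+02 -1.77627770e-02 -1.08783179e+02] (array([ -0.8, -59. ,  -1.1]), array([-0.  , -0.02, -0.18])) [ 0.38104352  1.05200436 -2.62279334]
```

Request:
move_arm:
  motion:
    - [[0,-6,-0.7],[0,0,0],1]
    - [[0,-13,-0.7],[0,0,0],1]
    - [[0,-20,-0.7],[0,0,0],1]
    - [[0,-27,-0.7],[0,0,0],1]
    - [[0,-34,-0.7],[0,0,0],1]
    - [[0,-41,-0.7],[0,0,0],1]
    - [[0,-48,-0.7],[0,0,0],1]
    - [[0,-55,-0.7],[0,0,0],1]
    - [[0,-59,-0.7],[0,0,0],1]
    - [[0,-59,-0.7],[0,0,0],1]

```text
clock: 17.87
tool_pos: [0.4684, 0.2986, 0.1846]
orientation: [-180.0, -0.0, -108.8]
force: [0.3, 0.3, -3.1]
opening: 0.0241
gripper_force: 30.0
```

Run:
```python
from h import *
p,r=tool();o=ctrl.get_obs();print(p,r.as_euler('xyz',degrees=True),delta((.4686,.2993,.1605),(180,0,-108.6)),o['force'])
a=snap('side')['color'][270:390,250:410];b=snap('scene')['color'][150:230,180:280]
cv2.imwrite('pics/c6.png',np.hstack([cv2.resize(a,(400,300)),cv2.resize(b,(375,300),interpolation=cv2.INTER_CUBIC)]))
```

```text
[0.46838102 0.29861553 0.18458856] [-1.79994303e+02 -1.05604322e-02 -1.08767892e+02] (array([-0.7,  0. , 24.1]), array([-0.01, -0.01, -0.17])) [ 0.25952173  0.31418114 -3.06419932]
```

View pics/c6.png

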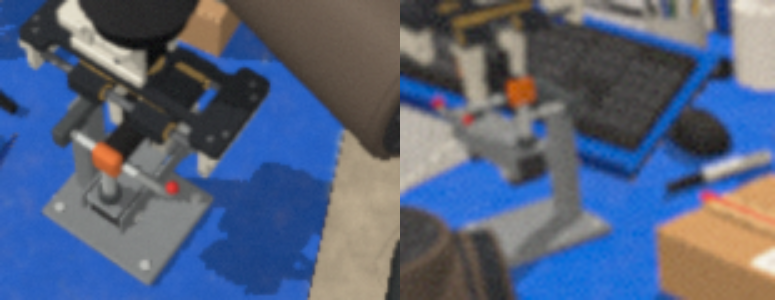

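Both views show the bar across the prongs, with the red tips at (172,187) on the outer side and nothing touching. Lowering now.

Request:
move_arm:
  motion:
    - [[0,0,5],[0,0,0],1]
    - [[0,0,10],[0,0,0],1]
    - [[0,0,15],[0,0,0],1]
    - [[0,0,18],[0,0,0],1]
    - [[0,0,20],[0,0,0],1]
    - [[0,0,22],[0,0,0],1]
    - [[0,0,22],[0,0,0],1]
    - [[0,0,22],[0,0,0],1]

```text
clock: 18.63
tool_pos: [0.4676, 0.2989, 0.1627]
orientation: [-180.0, -0.0, -108.7]
force: [-0.6, 0.0, -2.4]
opening: 0.024
gripper_force: 30.0
```

Request:
move_arm:
  motion:
    - [[0,0,0.7],[0,0,0],1]
    - [[0,0,1.4],[0,0,0],1]
    - [[0,0,2],[0,0,0],1]
    - [[0,0,2],[0,0,0],1]

```text
clock: 18.97
tool_pos: [0.4676, 0.299, 0.1608]
orientation: [-180.0, 0.0, -108.7]
force: [0.4, 0.1, -2.6]
opening: 0.0235
gripper_force: 30.0
```

Request:
move_arm:
  motion:
    - [[0,0,0.5],[0,0,0],1]
    - [[0,0,1],[0,0,0],1]
    - [[0,0,1],[0,0,0],1]
    - [[0,0,1],[0,0,0],1]

```text
clock: 19.3
tool_pos: [0.4677, 0.299, 0.1605]
orientation: [-180.0, 0.0, -108.7]
force: [-3.0, -1.0, 5.4]
opening: 0.0238
gripper_force: 30.0
```

Request:
move_arm:
  motion:
    - [[0,0,-0.6],[0,0,0],1]
    - [[0,0,-0.6],[0,0,0],0.7]
    - [[0,0,-0.6],[0,0,0],0.6]
    - [[0,0,-0.6],[0,0,0],0.6]
    - [[0,0,-0.6],[0,0,0],0.6]
    - [[0,0,-0.6],[0,0,0],0.6]
    - [[0,0,-0.6],[0,0,0],0.6]

```text
clock: 19.88
tool_pos: [0.4676, 0.2989, 0.1603]
orientation: [-180.0, -0.0, -108.7]
force: [-0.1, -0.8, -0.1]
opening: 0.0352
gripper_force: 0.0
```

Request:
move_arm:
  motion:
    - [[0,0,-5],[0,0,0],0.55]
    - [[0,0,-12],[0,0,0],0.55]
    - [[0,0,-22],[0,0,0],0.55]
    - [[0,0,-35],[0,0,0],0.55]
    - [[0,0,-60],[0,0,0],0.55]
    - [[0,0,-95],[0,0,0],0.55]
    - [[0,0,-130],[0,0,0],0.55]
    - [[-30,0,-150],[0,0,0],0.55]
    - [[-70,0,-150],[0,0,0],0.55]
    - [[-100,0,-150],[0,0,0],0.55]

```text
clock: 20.72
tool_pos: [0.5008, 0.3957, 0.3145]
orientation: [-179.9, 0.3, -108.7]
force: [0.9, -0.1, -1.0]
opening: 0.0393
gripper_force: 0.0
```

Run:
```python
from h import *
a=snap('side')['color'][160:390,230:430]
w=snap('wrist')['color'];
cv2.imwrite('pics/c7.png',np.hstack([cv2.resize(a,(400,460)),cv2.copyMakeBorder(cv2.resize(w[0:250,150:470],(400,312)),0,148,0,0,0)]))
```

```text
(no output)
```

View pics/c7.png

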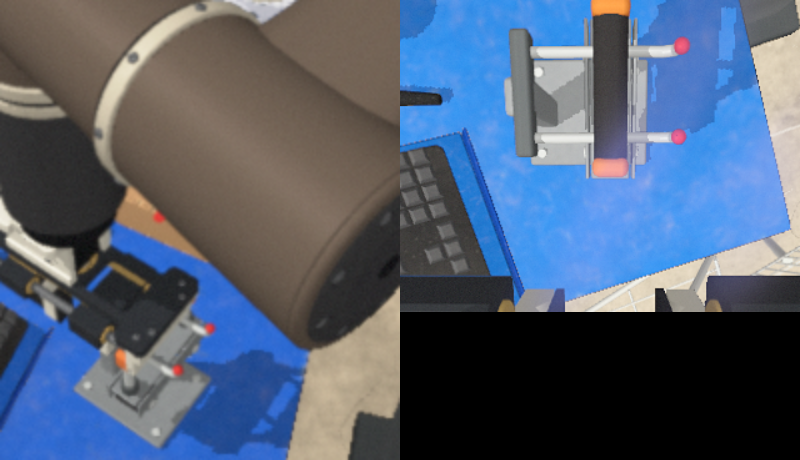

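The wrist view shows the bar lying square across both prongs, with the red tips at (682,46) and (678,137) outside it. It hangs freely and the gripper is clear, so I'm handing in.

```bash
python3 -c "
from plant import ctrl
print(ctrl.close_job())"
```

```text
the job is handed in; nothing more can be done
None
```

The job is handed in at about 21 s: flap pressed shut, strip rolled from the red tab to the far end at about 4 cm/s, and roller hung on both prongs; the flap and the other bench items were not re-checked at the end, and I viewed 13 pictures, over the limit of 10.

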